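Close and pin a junction box shutter

TASK

Close the yellow shutter of the grey junction box: pry its red locking pin fully up with the orange-handled forked lifter and leave it up, slide the shutter fully home over the open terminal bay, then press both black rivet pins flush in their white collars. Finish with the lifter standing upright in its blue tray, and do not knock over or shift the plates, the bottles, the steel post, the steel gauge block or the brass nut.

Things in the scene. Friction and masses are not known exactly. Their poses are not given: they have to be found in the camera images.
- housing: Grey junction box fixed to the bench, 150 (x) x 300 (y) x 54 mm high; origin: centre of its underside. The shutter slides along its +y; open terminal bay in the +y half. Two dark bridges, tops at z = 54 mm, cross it along x: at y = -125 mm (44 wide; red rivet at x = 0, gauge block at x = +53) and y = +120 mm (40 wide; black rivets at x = -45 and +45, brass nut between).
- shutter (a joint): Yellow shutter plate, 118 x 140 x 6 mm, top at 46 mm above the bench; slides along the housing's +y. 0 = parked (bay open), 0.130 m = fully home (bay covered, against its stop). Moves against about 2 N of friction and stays where left. The red pin, when down, goes through a hole in it and locks it; it is free once the pin is raised 6 mm or more.
- tab (a point): Centre of the shutter's upright push tab: 60 mm along the housing's x, 8 mm thick along y, standing 34 mm above the shutter top (46 to 80 mm above the bench), the point being at 63 mm above the bench. Push its -y face toward the housing's +y. Shutter clear around it.
- red_rivet: White three-sided collar of the red rivet on the housing's bridge, 36 x 36 mm outside, 11 mm high, walls 4.5 mm; origin at the centre of its underside (on the bridge top, 54 mm above the bench). It is open toward its own -x, so the lifter's fork goes in along its +x; its heading differs from the housing's and varies. Inside width 27 mm.
- red_pin (a joint): Height in m of the red pin above flush. 0 = pushed down, head top level with the collar top; 0.010 = fully up (stop). About 3 N of friction; stays where left. The head is a disc 20 mm across and 4 mm thick; with the pin down its underside is 7 mm above the bridge, on a 5 mm shaft. Too closely walled for fingers.
- red_pin_head (a point): Centre of the red pin head's top face.
- black_pin_1 (a joint): Height in m of the black pin at the housing's x = -45 mm above flush; 0 = flush with its collar top (stop), up to 0.010. Starts raised. About 3 N of friction; stays where left. If pressed before the shutter is home it stands in the shutter's way; with the shutter home it drops through a hole in it and locks it.
- black_pin_1_head (a point): Centre of the top face of black pin 1's head, a disc 19 mm across in a white round collar 32 mm outside, 23 mm inside, whose top is 62 mm above the bench.
- black_pin_2 (a joint): As black_pin_1, for the pin at the housing's x = +45 mm.
- black_pin_2_head (a point): Centre of the top face of black pin 2's head; same sizes.
- lifter_grip (a point): Point on the lifter's axis inside its orange handle, 75 mm above its underside. Loose forked lifter, about 0.16 kg, standing upright in the tray: orange handle 30 (its x) x 24 (its y) mm, from 32 to 107 mm above the underside; below it a steel shank 26 x 20 mm. Axes: z up, x toward the fork.
- lifter_foot (a point): Centre of the underside of the lifter's shank, same axes. The fork sticks out level along +x from the shank's face at x = 13 mm to x = 37 mm: two prongs 5 mm wide and 3.5 mm thick (z = 0 to 3.5 mm), 10 mm apart, 20 mm over both.
- tray: Blue open tray fixed to the bench, 90 (x) x 70 (y) x 16 mm high, walls and floor 4 mm; origin at the centre of its underside. The lifter stands on its floor with its shank about 12 mm to the tray's -x of the centre.
- plates: Bystander: stack of dark steel plates, 110 x 80 mm, 34 mm high; origin at the centre of its underside. Leave alone.
- collet_nut: Bystander: loose brass nut, 26 mm across, 24 mm high, standing on the bridge between the black pins; origin at the centre of its underside. Leave alone.
- gauge: Bystander: loose steel gauge block, 18 x 18 x 30 mm high, standing on the bridge on the housing's +x side of the red rivet; origin at the centre of its underside. Leave alone.
- drink: Bystander: clear drink bottle with orange cap, 60 mm across, 170 mm high; origin at the centre of its underside. Leave alone.
- squeeze: Bystander: white squeeze bottle with pointed spout, 54 mm across, 165 mm high; origin at the centre of its underside. Leave alone.
- post: Bystander: steel guide post on a foot, 42 mm across, 124 mm high; origin at the centre of its underside. Leave alone.
There are look-alikes about, which are no part of the job. There is more than one size of the part that bears lifter_grip; the job needs the smaller. Several things have the shape of the tray; the one meant has the colours described above.

How it is judged:
By the outcome, as a careful person would: the job done as asked, in the order asked, and still so for the second after the job is handed in, with the robot touching nothing.
It also fails if it takes over 67 s, if anything falls off the work surface, if the arm or the gripper's body presses on something with over 40 N, if the wrist force passes 120 N, or if a joint passes its speed limit or range.

ROBOT

A 7-joint arm with a two-finger parallel gripper is mounted at the origin on the work surface. World frame = base frame: x ahead of the robot, y to its left, z up, the work surface at z = 0. Lengths are in m, angles in rad, forces in N, time in s.
With the tool pointing down it reaches from about 0.4 to 0.85 m from the base axis. Payload 10.4 kg.
Tool frame: the origin (TCP) lies midway between the tips of the shut fingers; the grasp point (between the pads) lies 19 mm behind it (manip.pinch_z is the distance from the TCP to the grasp point, in m); y points along the fingers, x is the direction in which the jaws open and shut, and the axes are right-handed (so a half turn about y gives the same grasp; the last joint's range is limited). The gripper opens to 85 mm and grips with 20 to 120 N. Pads are 22 mm wide; open, the fingers measure 114 mm over their backs; the gripper's body (76 mm by 85 mm) begins 54 mm behind the grasp point. The pads swing forward as they close: fully open they stand 13 mm farther back than shut.
Start: joints at [-1.223, 0.332, -0.065, 1.46, 0.022, 1.35, -0.088], TCP at [0.226, 0.583, 0.231] pointing down, gripper open.
Joint ranges: [-2.6, 2.6], [-0.5, 2.12], [-1.47, 1.34], [0.16, 2.42], [-1.27, 4.41], [0.06, 2.06], [-2.6, 2.6]. Speed limits (rad/s): [2.22, 2.22, 2.79, 2.79, 3.14, 3.14, 3.14].

INTERFACE

Orientations are given as a unit quaternion [x, y, z, w].
In Python, from workcell import manip gives the robot as it stands.
- The arm moves only by the shell command python3 -m pendant 'ROWS' [OPENING] [FORCE]. ROWS is a JSON object of lists of equal length, an entry for each row: "offset": the shift along the tool's x, y, z scaled (see below), a list of three; "turn": the turn, a rotation vector about the tool's x, y, z scaled (see below), a list of three. A call has 1 to 12 rows; each row is the pose to reach, as a shift and turn from the pose measured when the call began, along the tool's axes at that moment; what a row does not reach only later rows make up. The controller multiplies each number of a shift by 200 mm and each number of a turn by 45 degrees. A row lasts 1/8 s, in which the tool goes at most 62.5 mm and 10.7 degrees, less where a joint would pass 70% of its speed; a pose out of reach is approached as far as the arm can. A call with a number of a shift or a turn outside -1 to 1 is refused whole. A call with a gripper value outside its range is refused whole. OPENING is the opening in per cent of the stroke, from 0 (shut) to 100 (fully open), set as the call begins (- or left out, the last holds). The fingers move at their own pace and stop on an object; FORCE is the grip in N (left out, the last holds). Time passes only in rows, so rows that repeat a pose let the fingers close. It gives the time, the measured TCP pose, the force and the opening at its end, in the units of the state.
- manip.get_obs(): the state, without advancing time (a new reading comes with each control period).
- manip.camera(name): name is "scene" or "top" or "wrist"; returns (picture, depth): 420x560x3 uint8, red, green, blue; 420x560 float32, m along the optical axis (not along the pixel's ray), 0 where there is no reading.
- manip.camera_model(name): a dict with "intrinsics" (3x3 intrinsics, pixels), "R" (3x3) and "t" (3): a world point X has camera coordinates R X + t; the wrist camera has in their place "tool_from_camera" (4x4, takes a point from camera to tool coordinates, whose origin is the TCP and whose axes are the tool frame's). Camera axes: x right, y down, z forward; pixel columns grow to the right and rows downward; lengths in m; the calibration is good to about 2 mm. A picture is of the moment at which its call begins: read the wrist's pose just before it. camera_model takes no time and is no camera call.
- manip.hand_in(): hands the job in, once; it reports no verdict.
The state is a dict: "clock": time; "joint_pos": joint angles; "joint_velocities": joint speeds; "tau": joint torques, N m; "position": TCP position; "ee_rot": TCP orientation; "ft_force": force on the tool from outside, world axes, zero at the start; "torque": the same for the moment, N m; "grip_width": opening from 0.0 (shut) to 1.0 (fully open).
Only numpy, scipy, OpenCV 4.12 (cv2) and the standard library are available. Lean on these libraries where they do the work, as an engineer would, in place of code of your own. Each camera call takes 0.05 s, during which the arm holds its last target. There are 200 camera calls.

## Working session

There is one attempt and no reset: what is moved stays moved. The work goes in short steps, Python scripts to look and compute and a shell command to move; the robot and the scene stay as the last step left them, time stands still between calls to the robot, and variables do not carry over. Pictures are saved under pics/ and viewed, about 8 in all and at most 12, crops included, and the job is handed in when it is done.

```bash
mkdir -p pics; ls
cat > h.py <<'E'
import numpy as np, cv2
from scipy.spatial.transform import Rotation as Rot
from workcell import manip
def cam(n):
    o=manip.get_obs(); im,d=manip.camera(n); m=manip.camera_model(n); K=np.array(m["intrinsics"])
    if n=="wrist":
        T=np.eye(4); T[:3,:3]=Rot.from_quat(o["ee_rot"]).as_matrix(); T[:3,3]=o["position"]
        C=T@np.array(m["tool_from_camera"])
    else:
        C=np.eye(4); R=np.array(m["R"]); C[:3,:3]=R.T; C[:3,3]=-R.T@np.array(m["t"])
    return im,d,K,C
def save(name,im): cv2.imwrite(name,im[:,:,::-1])
def ray(K,C,u,v,z):
    r=C[:3,:3]@np.linalg.inv(K)@np.array([u,v,1.0]); o=C[:3,3]
    return o+r*(z-o[2])/r[2]
def pt(K,C,u,v,d): 
    return C[:3,:3]@(np.linalg.inv(K)@np.array([u,v,1.0])*d)+C[:3,3]
def cloud(d,K,C):
    v,u=np.mgrid[:d.shape[0],:d.shape[1]]
    p=np.stack([u,v,np.ones_like(u)],-1)@np.linalg.inv(K).T*d[...,None]
    return p@C[:3,:3].T+C[:3,3]
def proj(K,C,X):
    c=C[:3,:3].T@(np.array(X)-C[:3,3]); p=K@c; return p[:2]/p[2]
def goal(pos,Rg):
    "offset/turn numbers (scaled) to reach TCP pos with rotation Rg from now"
    o=manip.get_obs(); R=Rot.from_quat(o["ee_rot"])
    off=R.inv().apply(np.array(pos)-o["position"])/0.2
    tv=(R.inv()*Rg).as_rotvec()/(np.pi/4)
    print("offset",off.round(4),"turn",tv.round(4))
def down(psi):
    "tool down, tool x axis at heading psi"
    c,s=np.cos(psi),np.sin(psi)
    return Rot.from_matrix(np.array([[c,s,0],[s,-c,0],[0,0,-1]]))
E
python3 - <<'E'
from h import *
print(manip.get_obs(), manip.pinch_z)
a=cam("scene");b=cam("top")
np.savez("s0.npz",i0=a[0],d0=a[1],K0=a[2],C0=a[3],i1=b[0],d1=b[1],K1=b[2],C1=b[3])
save("pics/scene.png",a[0]);save("pics/top.png",cv2.resize(b[0],(784,588)))
print(a[3],b[3],b[2])
E
```

```text
pics
{'clock': 0.0, 'joint_pos': array([-1.2225713 ,  0.33290873, -0.06469566,  1.46096944,  0.02161271,
        1.3498804 , -0.08849333]), 'joint_velocities': array([ 6.33395133e-04,  2.05750479e-04,  6.78063855e-04,  2.72803359e-04,
       -6.05556831e-05, -1.53826066e-03,  4.20466648e-04]), 'tau': array([-6.00343992e-04, -6.25446296e+01,  4.87439730e-02, -3.91596651e+01,
        1.62159739e-02,  1.01051334e-02, -9.22894912e-06]), 'position': array([0.22636338, 0.58215688, 0.23047947]), 'ee_rot': array([ 0.58391738,  0.39884989, -0.39967391, -0.58328383]), 'ft_force': array([ 0.32249643, -0.6290351 , -0.03639114]), 'torque': array([0.02403909, 0.0117454 , 0.03550078]), 'grip_width': 1.001673977258311} 0.0187
[[ 0.59222573  0.56863626 -0.57089534  1.2645952 ]
 [ 0.80571965 -0.42599249  0.411517   -0.46334436]
 [-0.00919364 -0.70369255 -0.71044512  0.97397409]
 [ 0.          0.          0.          1.        ]] [[-0.0115751  -0.98501869  0.17205873  0.36177004]
 [-0.99960606  0.00699885 -0.02717992  0.06075857]
 [ 0.02556851 -0.17230556 -0.98471166  1.19389916]
 [ 0.          0.          0.          1.        ]] [[438.91097975   0.         279.72398976]
 [  0.         438.91097975 204.56749911]
 [  0.           0.           1.        ]]
```

View pics/scene.png

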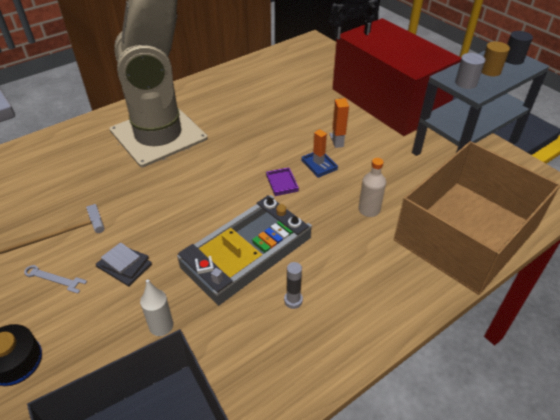

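View pics/top.png

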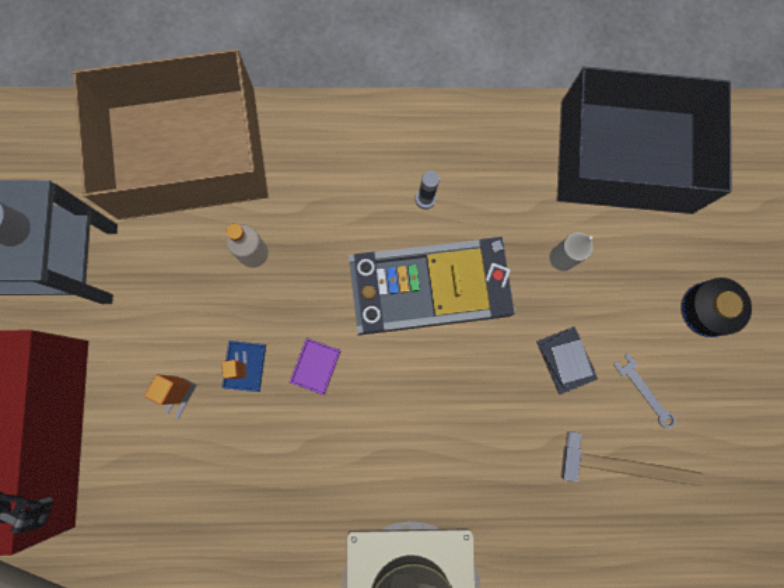

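The scene shows two orange-handled lifters. The small one stands in the blue tray at scene (320,145), top (233,369). A larger one stands on the bench at scene (341,115), top (165,390). The tray-shaped things are the blue one, top (244,366), and a purple one, top (315,366). The lifter in the blue tray fits the description: it is smaller and stands in the tray. The housing is at top (432,286), with its shutter's +y pointing image-left (world +y).

```bash
cat > m.py <<'E'
from h import *
def comps(mask,mn=15):
    n,l,s,c=cv2.connectedComponentsWithStats(mask.astype(np.uint8))
    return [(l==i,s[i],c[i]) for i in range(1,n) if s[i,4]>=mn]
def masks(im):
    h=cv2.cvtColor(im,cv2.COLOR_RGB2HSV).astype(int); H,S,V=h[...,0],h[...,1],h[...,2]
    return dict(orange=(H>=7)&(H<17)&(S>200)&(V>120),blue=(H>100)&(H<120)&(S>150)&(V>40),yellow=(H>=20)&(H<30)&(S>180)&(V>80),
      red=((H<5)|(H>175))&(S>190)&(V>120),white=(S<40)&(V>190),purple=(H>125)&(H<150)&(S>100))
E
python3 - <<'E'
from m import *
s=np.load("s0.npz")
for k in "01":
    im,d,K,C=[s[n+k] for n in ("i","d","K","C")]
    P=cloud(d,K,C)
    for n,m in masks(im).items():
        for q,st,c in comps(m,12):
            p=P[q]; 
            if st[4]<3000 and 0.2<np.median(p[:,0])<0.9: print(k,n,c.round(1),st[2:],np.median(p,0).round(3),"z95",np.percentile(p[:,2],95).round(3))
im=s["i1"]; save("pics/lift.png",cv2.resize(np.hstack([s["i1"][235:305,90:210],s["i0"][90:160,270:390]]),(0,0),fx=3.3,fy=3.3,interpolation=cv2.INTER_CUBIC))
E
```

```text
0 orange [341.3 115.7] [ 12  36 338] [0.391 0.413 0.118] z95 0.151
0 orange [319.2 141.2] [ 11  26 184] [0.419 0.306 0.09 ] z95 0.112
0 orange [377.2 162.8] [10  9 74] [0.644 0.296 0.169] z95 0.171
0 orange [267.1 239.6] [15 14 79] [0.588 0.004 0.029] z95 0.033
0 blue [316.8 165.3] [ 30  18 166] [0.425 0.297 0.005] z95 0.017
0 blue [273.3 234.7] [17 14 79] [0.584 0.026 0.029] z95 0.033
0 blue [ 20.7 376.5] [ 40  26 117] [ 0.572 -0.599  0.01 ] z95 0.014
0 yellow [548.4 150.9] [ 28  27 378] [ 0.524  1.642 -0.527] z95 -0.518
0 yellow [230.  251.8] [  61   48 1506] [ 0.58  -0.098  0.046] z95 0.077
0 red [379.2  39. ] [ 54  30 552] [0.234 0.697 0.199] z95 0.202
0 red [379.9  52. ] [ 7  6 14] [0.296 0.643 0.199] z95 0.201
0 red [203.6 263.3] [ 8  6 37] [ 0.582 -0.17   0.065] z95 0.067
0 white [275.3 226.6] [ 7  6 27] [0.563 0.046 0.03 ] z95 0.033
0 white [283.1 232.6] [ 7  6 27] [0.59  0.05  0.029] z95 0.031
0 white [150.7 303.9] [ 18  14 147] [ 0.642 -0.324  0.109] z95 0.125
0 purple [281.9 180.9] [ 31  27 588] [0.414 0.178 0.005] z95 0.017
1 blue [279.7 200.4] [ 8 19 83] [0.572 0.028 0.031] z95 0.034
1 blue [490.7 225.9] [10 24 36] [ 0.505 -0.547  0.013] z95 0.017
1 blue [176.2 261.2] [ 29  35 560] [0.421 0.302 0.005] z95 0.017
1 white [260.8 190.7] [11 11 30] [0.596 0.08  0.062] z95 0.065
1 white [350.3 192.9] [ 7 12 18] [ 0.589 -0.156  0.066] z95 0.07
1 white [360.5 195.1] [ 8 14 26] [ 0.586 -0.185  0.066] z95 0.068
1 white [271.7 195.3] [ 6  8 35] [0.591 0.049 0.03 ] z95 0.035
1 white [273.  205.9] [ 5  8 36] [0.561 0.047 0.031] z95 0.034
1 white [264.4 224.2] [11 11 33] [0.508 0.071 0.062] z95 0.066
1 purple [224.7 261.3] [ 36  40 879] [0.417 0.177 0.006] z95 0.018
```

View pics/lift.png

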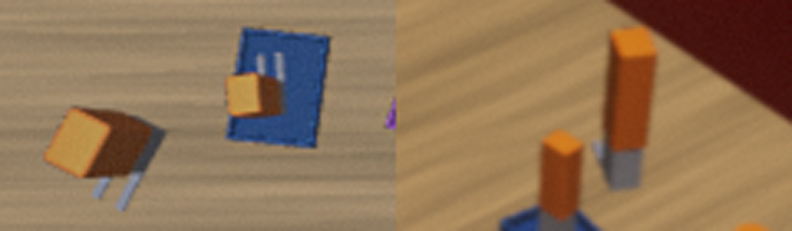

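The crop confirms it. The small lifter stands in the blue tray with its two prongs pointing image-up (world +x), and the larger one stands outside any tray.

Run:
```python
from h import *
m=manip.camera_model("wrist"); print(np.array(m["tool_from_camera"]).round(3)); print(np.array(m["intrinsics"]).round(1))
R=Rot.from_quat(manip.get_obs()["ee_rot"]).as_matrix(); print(R.round(3), "psi",np.degrees(np.arctan2(R[1,0],R[0,0])))
for psi in (90,60): goal([0.40,0.30,0.24],down(np.radians(psi)))
for psi in (90,): goal([0.57,-0.05,0.30],down(np.radians(psi)))
```

```text
[[ 1.     0.002 -0.001 -0.   ]
 [ 0.001 -0.263  0.965 -0.143]
 [ 0.002 -0.965 -0.263  0.067]
 [ 0.     0.     0.     1.   ]]
[[374.3   0.  284.1]
 [  0.  374.3 211.8]
 [  0.    0.    1. ]]
[[ 0.362 -0.    -0.932]
 [ 0.932 -0.001  0.362]
 [-0.001 -1.    -0.   ]] psi 68.75566139513195
offset [-1.0007 -0.0457 -1.3206] turn [-1.9752 -0.3692 -0.3716]
offset [-1.0007 -0.0457 -1.3206] turn [-1.9956  0.154   0.1516]
offset [-2.3242 -0.344  -2.7469] turn [-1.9752 -0.3692 -0.3716]
```

```bash
python3 - <<'E'
s=open('h.py').read()
s=s.replace("np.array([[c,s,0],[s,-c,0],[0,0,-1]])","np.array([[c,0,-s],[s,0,c],[0,-1,0]])").replace('tool down, tool x axis','tool y down, tool x (jaw) axis')
open('h.py','w').write(s)
E
python3 -m pendant '{"offset":[[-0.92,0,-0.9],[-0.92,0,-0.9],[-0.92,0,-0.9],[-0.92,0,-0.9],[-0.92,0,-0.9]],"turn":[[0,-0.472,0],[0,-0.472,0],[0,-0.472,0],[0,-0.472,0],[0,-0.472,0]]}' 100 60
python3 -c "
from h import *
o=manip.get_obs();print(o['joint_pos'].round(2))
goal([0.53,0.03,0.2],down(np.pi/2))"
```

```text
clock: 0.72
position: [0.3296, 0.3414, 0.2309]
ee_rot: [0.502, 0.498, -0.499, -0.501]
ft_force: [0.1, 0.8, -0.0]
grip_width: 1.002
[-0.92  0.    0.02  1.84  0.    1.3   0.66]
offset [-1.5504  0.1573 -1.012 ] turn [ 0.     -0.0082 -0.0022]
```

```bash
python3 -m pendant '{"offset":[[-0.3,0,-0.2],[-0.6,0,-0.4],[-0.8,0.05,-0.6],[-0.9,0.1,-0.8],[-0.9,0.15,-0.9]],"turn":[[0,0,0],[0,0,0],[0,0,0],[0,0,0],[0,0,0]]}'
python3 -m pendant '{"offset":[[-0.3,0,-0.05],[-0.6,0.05,-0.11],[-0.63,0.05,-0.11],[-0.63,0.05,-0.11]],"turn":[[0,0,0],[0,0,0],[0,0,0],[0,0,0]]}'
python3 - <<'E'
from h import *
a=cam("wrist"); np.savez("w1.npz",im=a[0],d=a[1],K=a[2],C=a[3]); o=manip.get_obs(); print(o['position'],o['joint_pos'].round(2))
save("pics/w1.png",a[0])
E
```

```text
clock: 1.35
position: [0.5107, 0.1571, 0.2007]
ee_rot: [0.504, 0.497, -0.498, -0.502]
ft_force: [-0.8, 1.2, -0.6]
grip_width: 1.0
clock: 1.85
position: [0.5312, 0.0315, 0.1908]
ee_rot: [0.504, 0.496, -0.498, -0.502]
ft_force: [-0.6, 0.8, 0.3]
grip_width: 1.0
[0.53120251 0.03255834 0.19094487] [-0.51  0.15  0.4   1.78 -0.06  1.22  1.47]
```

```bash
python3 -m pendant '{"offset":[[-0.3,0,0],[-0.6,0,0],[-0.8,0,0],[-0.8,0,0],[-0.8,0,0]],"turn":[[0,0,0],[0,0,0],[0,0,0],[0,0,0],[0,0,0]]}'
python3 - <<'E'
from h import *
a=cam("wrist"); np.savez("w2.npz",im=a[0],d=a[1],K=a[2],C=a[3]); o=manip.get_obs(); print(o['position'],o['joint_pos'].round(2))
b=np.load("w1.npz")["im"]
save("pics/w12.png",cv2.resize(np.vstack([b[:300],a[0][:300]]),(560,600)))
E
```

```text
clock: 2.52
position: [0.5302, -0.125, 0.1912]
ee_rot: [0.502, 0.498, -0.499, -0.501]
ft_force: [0.3, 0.3, 0.1]
grip_width: 0.998
[ 0.53018842 -0.1247733   0.19120371] [-0.31  0.19  0.52  1.76 -0.1   1.22  1.8 ]
```

View pics/w12.png

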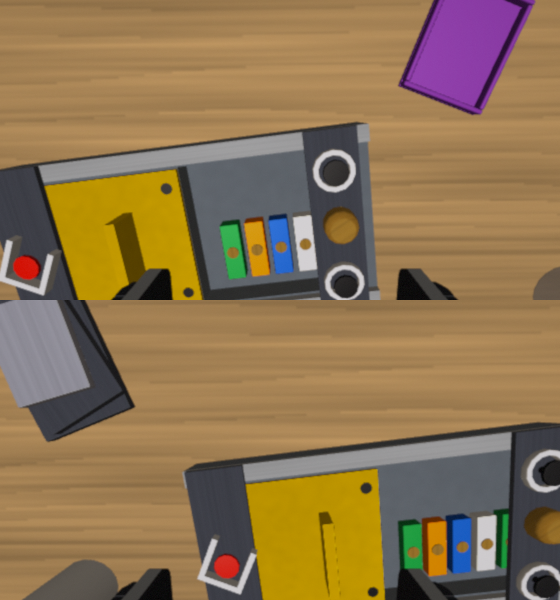

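The two wrist views show the red pin at (27,267) in view 1 and (227,266) in view 2. Its collar is open toward image-up, which is world −x and slightly +y. The black pins are at (334,171) and (345,283) in view 1. The tab is at (120,245) in view 1 and (328,250) in view 2, and the nut is at (341,226) in view 1.

```bash
cat > tri.py <<'E'
from m import *
def tri(v1,p1,v2,p2):
    "midpoint of closest approach of two pixel rays; v=(K,C)"
    O=[];D=[]
    for (K,C),p in ((v1,p1),(v2,p2)):
        r=C[:3,:3]@np.linalg.inv(K)@np.array([p[0],p[1],1.0]); D.append(r/np.linalg.norm(r)); O.append(C[:3,3])
    A=np.stack([D[0],-D[1]],1); s=np.linalg.lstsq(A,O[1]-O[0],rcond=None)[0]
    a,b=O[0]+s[0]*D[0],O[1]+s[1]*D[1]; return (a+b)/2,np.linalg.norm(a-b)
E
python3 - <<'E'
from tri import *
V={}
for k in "12":
    w=np.load(f"w{k}.npz"); im=w["im"]; K,C=w["K"],w["C"]; V[k]=(K,C); P=cloud(w["d"],K,C); M=masks(im); dd=w["d"]
    print(k,"depth valid",(dd>0).mean())
    for q,st,c in comps(M["red"],60): print(" red",c.round(1),st,"z65",ray(K,C,*c,.065).round(4),"depth",np.median(P[q],0).round(4))
    Mw=(im.min(2)>170)
    for q,st,c in comps(Mw,60):
        ct=max(cv2.findContours(q.astype(np.uint8),0,2)[0],key=cv2.contourArea)
        rc=cv2.minAreaRect(ct); e=cv2.fitEllipse(ct) if len(ct)>5 else 0
        print(" white",c.round(1),st[:4],"rect",np.round(rc[0],1),np.round(rc[1],1),round(rc[2],1),"ell",np.round(e[0],1),np.round(e[1],1),np.median(P[q],0).round(4),"ray",ray(K,C,*e[0],.062).round(4))
    q=M["yellow"]&(P[...,2]>.0755)
    ct=max(cv2.findContours(q.astype(np.uint8),0,2)[0],key=cv2.contourArea); rc=cv2.minAreaRect(ct)
    print(" tabtop",[np.round(x,1) for x in rc],"ray80",ray(K,C,*rc[0],.08).round(4),np.median(P[q],0).round(4))
E
```

```text
1 depth valid 0.9959438775510204
 red [ 25.8 267.3] [ 14 256  25  23 455] z65 [ 0.58   -0.1706  0.065 ] depth [ 0.5796 -0.1702  0.0655]
 white [334.  170.4] [314 150  41  42] rect [334.  170.5] [41. 40.] 90.0 ell [334.  170.5] [39.9 41.4] [0.5064 0.0672 0.0622] ray [0.5069 0.0674 0.062 ]
 white [304.7 242.7] [294 216  23  55] rect [304.7 242.9] [53.7 17.3] 83.4 ell [304.9 243.8] [18.3 73.1] [0.572  0.0481 0.0303] ray [0.5635 0.0465 0.062 ]
 white [ 24. 272.] [  0 241  53  54] rect [ 25.  267.2] [51.2 40.2] 18.4 ell [ 26.1 264.5] [47.1 53.9] [ 0.5857 -0.1767  0.0656] ray [ 0.5789 -0.1722  0.062 ]
 white [343.8 280.7] [326 265  38  35] rect [344.5 282. ] [34. 37.] 90.0 ell [344.3 282.4] [34.2 37.7] [0.5936 0.0762 0.0622] ray [0.5962 0.0778 0.062 ]
 white [118.3 323.1] [110 319  14  11] rect [116.5 324. ] [10. 13.] 90.0 ell [ 99.9 290.5] [15.2 90.5] [ 0.5205 -0.0143  0.2421] ray [ 0.6018 -0.1172  0.062 ]
 white [449.6 323.2] [445 319  14  11] rect [451.5 324. ] [10. 13.] 90.0 ell [439.4 343.1] [ 8.8 34.2] [0.5212 0.0772 0.2417] ray [0.6519 0.1585 0.062 ]
 tabtop [array([118., 255.]), ar
[... 596 characters left out ...]
 [46.6 42.1] 20.6 ell [227.1 263.4] [47.7 54.8] [ 0.5852 -0.1769  0.0654] ray [ 0.5787 -0.1704  0.062 ]
 white [536.8 279.5] [522 265  38  35] rect [538.9 281. ] [28.6 39.5] 41.8 ell [540.7 282.5] [29.9 37.7] [0.5903 0.0724 0.0619] ray [0.5958 0.0775 0.062 ]
 white [118.3 323.2] [110 319  14  11] rect [116.5 324. ] [10. 13.] 90.0 ell [109.6 306. ] [12.  53.4] [ 0.5196 -0.1708  0.2423] ray [ 0.6154 -0.2673  0.062 ]
 white [449.5 323.3] [445 319  13  11] rect [451. 324.] [10. 12.] 90.0 ell [442.9 337.9] [ 6.8 22.3] [ 0.5201 -0.0792  0.2421] ray [0.6457 0.0054 0.062 ]
 tabtop [array([331.1, 260.1]), array([77.9, 11.5]), np.float64(84.8)] ray80 [ 0.5687 -0.0914  0.08  ] [ 0.5657 -0.0916  0.0802]
```

Run:
```python
from tri import *
for k in "12":
    w=np.load(f"w{k}.npz"); im=w["im"]; K,C=w["K"],w["C"]; P=cloud(w["d"],K,C)
    q=(im.min(2)>150)&(P[...,2]>.063)&(P[...,2]<.068)&(np.hypot(P[...,0]-.58,P[...,1]+.171)<.035)
    v,u=np.nonzero(q); X=np.array([ray(K,C,a,b,.065)[:2] for a,b in zip(u,v)])*1000
    rc=cv2.minAreaRect(X.astype(np.float32)); print(len(X),rc)
    # side-wall angles by heading search-free PCA on wall pieces
    for hd in (rc[2],):
        h=np.radians(hd-90 if hd>45 else hd); ax=np.array([np.cos(h),np.sin(h)]); ay=np.array([-ax[1],ax[0]]); L=(X-[580,-171])@np.stack([ax,ay],1)
        for nm,m in (("right",(L[:,1]<-12)&(L[:,0]<10)),("left",(L[:,1]>12)&(L[:,0]<10)),("back",(L[:,0]>12)&(abs(L[:,1])<12))):
            l=cv2.fitLine(X[m].astype(np.float32),cv2.DIST_HUBER,0,.01,.01).ravel(); print(nm,m.sum(),np.degrees(np.arctan2(l[1],l[0])),"median L",np.median(L[m],0))
```

```text
643 ((580.2315673828125, -170.93572998046875), (35.880897521972656, 35.644493103027344), 68.00694274902344)
right 187 -21.510775 median L [ -4.21249802 -15.65704834]
left 182 -21.728813 median L [-3.98880281 15.92603732]
back 151 68.3011 median L [15.949804   -0.17058833]
645 ((579.8927612304688, -170.64059448242188), (35.79991149902344, 35.6667366027832), 68.11817932128906)
right 191 -21.961958 median L [ -4.09115913 -15.44263036]
left 185 -21.882175 median L [-4.44994182 15.99192922]
back 149 68.15502 median L [15.49525443 -0.09934655]
```

```bash
python3 -m pendant '{"offset":[[0.3,0,0.05],[0.6,0,0.1],[0.8,0,0.2],[0.9,0,0.2],[0.9,0,0.2]],"turn":[[0,0.25,0],[0,0.5,0],[0,0.75,0],[0,1,0],[0,1,0]]}'
python3 -c "
from h import *
o=manip.get_obs();print(o['joint_pos'].round(2))
goal([0.43,0.306,0.2],down(0))"
```

```text
clock: 3.2
position: [0.4904, 0.0605, 0.191]
ee_rot: [0.654, 0.27, -0.27, -0.653]
ft_force: [-0.5, -1.5, 0.1]
grip_width: 0.999
[-0.61  0.06  0.41  1.87 -0.03  1.21  0.59]
offset [ 0.6513 -0.0458  1.0833] turn [ 8.000e-04  9.964e-01 -2.000e-04]
```

```bash
python3 -m pendant '{"offset":[[0.2,0,0.3],[0.35,0,0.55],[0.5,-0.05,0.8],[0.6,-0.05,0.95],[0.65,-0.05,1.0]],"turn":[[0,0.25,0],[0,0.5,0],[0,0.75,0],[0,1,0],[0,1,0]]}'
python3 -m pendant '{"offset":[[0,0,0],[0.1,0,0.05],[0.1,0,0.08],[0.1,0,0.08]],"turn":[[0,0.25,0],[0,0.5,0],[0,0.75,0],[0,1,0]]}'
python3 -m pendant '{"offset":[[0,0,0],[0,0,0],[0,0,0],[0,0,0],[0,0,0]],"turn":[[0,0.25,0],[0,0.5,0],[0,0.75,0],[0,1,0],[0,1,0]]}'
python3 - <<'E'
from h import *
a=cam("wrist"); np.savez("w3.npz",im=a[0],d=a[1],K=a[2],C=a[3]); o=manip.get_obs(); print(o['position'],o['joint_pos'].round(2))
save("pics/w3.png",a[0])
E
```

```text
clock: 3.82
position: [0.4385, 0.2997, 0.201]
ee_rot: [-0.707, -0.0, 0.0, 0.707]
ft_force: [-0.6, -0.1, -0.2]
grip_width: 1.0
clock: 4.32
position: [0.457, 0.318, 0.2008]
ee_rot: [-0.657, 0.261, -0.26, 0.657]
ft_force: [0.1, 0.3, 0.2]
grip_width: 0.999
clock: 4.95
position: [0.4557, 0.3197, 0.2007]
ee_rot: [0.508, -0.492, 0.491, -0.508]
ft_force: [0.1, -0.4, -0.4]
grip_width: 1.001
[0.45594767 0.31942761 0.20074142] [-1.02  0.2   0.38  1.71 -0.08  1.25 -2.16]
```

View pics/w3.png

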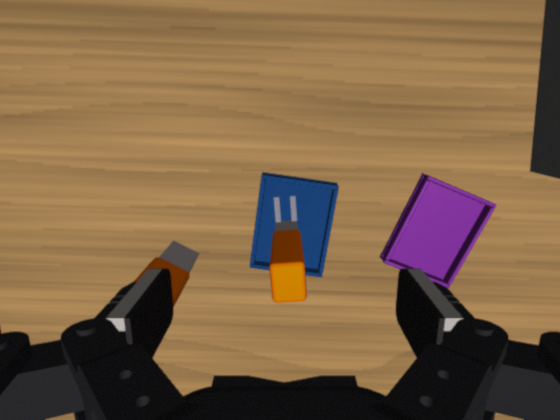

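In this view the blue tray is at (295,225) with the small lifter in it. The handle top is at (289,283) and the prongs are at (277,208) and (293,208), pointing image-up (world +x). The larger lifter is at (165,270) and the purple tray is at (437,228).

```bash
cat > lift.py <<'E'
from tri import *
import sys
def run(f):
    w=np.load(f); im=w["im"]; K,C=w["K"],w["C"]; P=cloud(w["d"],K,C); Z=P[...,2]; mk=masks(im)
    near=np.hypot(P[...,0]-.43,P[...,1]-.306)<.075
    def rect(q,z,nm):
        q=max(comps(q,20),key=lambda c:c[1][4])[0]; v,u=np.nonzero(q); X=np.array([ray(K,C,a,b,z)[:2] for a,b in zip(u,v)])*1000
        rc=cv2.minAreaRect(X.astype(np.float32)); print(nm,len(X),"z",np.median(Z[q]).round(4),[np.round(r,1) for r in rc],"px",u.mean().round(1),v.mean().round(1)); return rc
    h=cv2.cvtColor(im,cv2.COLOR_RGB2HSV)
    o=near&(h[...,1]>180)&(h[...,0]<18)
    rect(o&(Z>.107),.111,"top")
    rect(near&(h[...,0]>95)&(h[...,0]<130)&(h[...,1]>100)&(Z>.013)&(Z<.019),.016,"trayrim")
    g=near&(h[...,1]<90)&(h[...,2]>110)&(Z<.02)&(Z>0.003)
    for q,st,c in comps(g,25):
        v,u=np.nonzero(q); X=np.array([ray(K,C,a,b,.0075)[:2] for a,b in zip(u,v)])*1000
        l=cv2.fitLine(X.astype(np.float32),cv2.DIST_L2,0,.01,.01).ravel(); print("prong",len(X),c.round(1),np.median(Z[q]).round(4),"c",l[2:].round(1),"ang",np.degrees(np.arctan(l[1]/l[0])).round(1),"x",X[:,0].min().round(1),X[:,0].max().round(1))
if __name__=="__main__": run(sys.argv[1])
E
python3 lift.py w3.npz
```

```text
top 405 z 0.1102 [array([409.3, 315.1]), array([30.6, 23.3]), np.float64(6.5)] px 287.7 276.6
trayrim 1175 z 0.016 [array([417.8, 310.3]), array([68.7, 90. ]), np.float64(83.7)] px 292.3 217.3
prong 148 [276.9 209.2] 0.0077 c [431.8 325.2] ang 5.7 x 419.4 443.5
prong 149 [293. 208.] 0.0075 c [433.5 310.3] ang 5.8 x 421.8 445.0
```

```bash
python3 -c "
from h import *
goal([0.4085,0.3151,0.15],down(np.radians(-84)))"
```

```text
offset [ 0.0142  0.254  -0.2375] turn [ 0.0015 -0.092  -0.0016]
```

```bash
python3 -m pendant '{"offset":[[0.01,0.12,-0.15],[0.014,0.254,-0.2375],[0.014,0.254,-0.2375],[0.014,0.254,-0.2375]],"turn":[[0,-0.09,0],[0,-0.09,0],[0,-0.09,0],[0,-0.09,0]]}' 60 60
python3 - <<'E'
from h import *
a=cam("wrist"); np.savez("w4.npz",im=a[0],d=a[1],K=a[2],C=a[3]); save("pics/w4.png",a[0])
goal([0.4085,0.3151,0.060],down(np.radians(-84)))
import lift; lift.run("w4.npz")
E
```

```text
clock: 5.5
position: [0.4094, 0.3157, 0.1512]
ee_rot: [-0.525, 0.474, -0.473, 0.526]
ft_force: [0.9, 0.8, 0.6]
grip_width: 0.598
offset [ 0.0033  0.4567 -0.0067] turn [-0.0007 -0.0011 -0.003 ]
top 611 z 0.1102 [array([409. , 315.4]), array([29.6, 23.1]), np.float64(6.1)] px 283.5 236.5
trayrim 1709 z 0.016 [array([417.2, 310.5]), array([68.7, 89.2]), np.float64(83.6)] px 292.0 178.0
prong 54 [342.8 174.5] 0.016 c [431.4 272.3] ang -6.3 x 410.1 452.2
prong 230 [274.7 166.4] 0.0077 c [432.2 325.2] ang 7.8 x 419.9 444.0
prong 222 [294.  166.7] 0.0076 c [433.5 310.4] ang 6.6 x 421.1 445.6
```

View pics/w4.png

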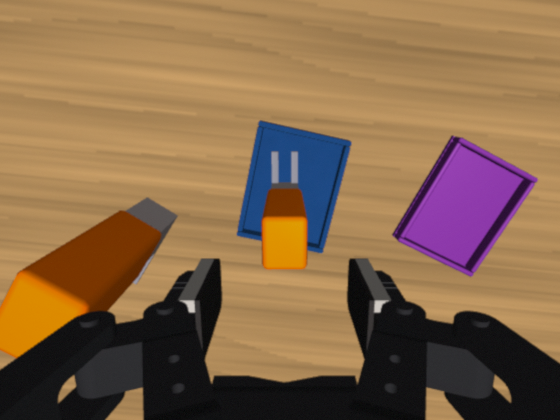

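The jaws are aligned over the small lifter: handle top at (284,240), prongs vertical at (275,166) and (294,166). The two wrist positions agree on the handle centre to 0.3 mm and on the height to about 1 mm. I'm descending to grip.

```bash
python3 -m pendant '{"offset":[[0.002,0.2,-0.005],[0.002,0.38,-0.005],[0.002,0.457,-0.005],[0.002,0.457,-0.005],[0.002,0.457,-0.005]],"turn":[[0,0,0],[0,0,0],[0,0,0],[0,0,0],[0,0,0]]}' 60 60
python3 -m pendant '{"offset":[[0,0,0],[0,0,0],[0,0,0],[0,0,0],[0,0,0],[0,0,0]],"turn":[[0,0,0],[0,0,0],[0,0,0],[0,0,0],[0,0,0],[0,0,0]]}' 0 60
python3 -c "
from h import *
print(manip.get_obs()['position'])
goal([0.4085,0.3151,0.2],down(np.radians(-84)))
goal([0.505,-0.13,0.2],down(np.radians(-111.8)))"
```

```text
clock: 6.18
position: [0.4098, 0.3161, 0.0614]
ee_rot: [-0.524, 0.474, -0.473, 0.527]
ft_force: [0.4, -0.0, 1.1]
grip_width: 0.601
clock: 6.92
position: [0.4105, 0.3167, 0.0627]
ee_rot: [-0.523, 0.474, -0.473, 0.528]
ft_force: [-0.7, -0.1, 5.9]
grip_width: 0.269
[0.4104943  0.31672872 0.06266634]
offset [ 0.0034 -0.6867 -0.0081] turn [-0.005  -0.0012 -0.0068]
offset [ 2.2669 -0.6978  0.2413] turn [-0.0032  0.6166 -0.0078]
```

```bash
python3 -m pendant '{"offset":[[0,-0.2,0],[0,-0.45,0],[0,-0.7,0],[0.25,-0.7,0.02],[0.5,-0.7,0.05],[0.8,-0.7,0.08],[1,-0.7,0.1],[1,-0.7,0.1]],"turn":[[0,0,0],[0,0,0],[0,0,0],[0,0.1,0],[0,0.25,0],[0,0.4,0],[0,0.6,0],[0,0.61,0]]}'
python3 -c "
from h import *
o=manip.get_obs();print(o['joint_pos'].round(2))
goal([0.5197,-0.1467,0.2],down(np.radians(-111.8)))"
```

```text
clock: 7.92
position: [0.4512, 0.1158, 0.2021]
ee_rot: [-0.393, 0.587, -0.585, 0.398]
ft_force: [-0.9, 0.3, -2.3]
grip_width: 0.273
[-0.88 -0.03  0.53  1.93  0.01  1.23 -2.31]
offset [1.0898 0.0036 0.8081] turn [-0.0016 -0.0029 -0.0092]
```

```bash
python3 -m pendant '{"offset":[[0.25,0,0.2],[0.45,0,0.35],[0.65,0,0.5],[0.85,0,0.65],[0.98,0,0.75],[1,0,0.8],[1,0,0.8]],"turn":[[0,0,0],[0,0,0],[0,0,0],[0,0,0],[0,0,0],[0,0,0],[0,0,0]]}'
python3 -c "
from h import *
o=manip.get_obs();print(o['joint_pos'].round(2))
goal([0.5197,-0.1467,0.124],down(np.radians(-111.8)))"
```

```text
clock: 8.8
position: [0.5253, -0.1284, 0.2006]
ee_rot: [-0.394, 0.587, -0.585, 0.398]
ft_force: [0.5, 0.1, -2.1]
grip_width: 0.275
[-0.55  0.2   0.81  1.77 -0.16  1.24 -1.66]
offset [0.098  0.3824 0.0076] turn [-0.001  -0.0013 -0.0087]
```

```bash
python3 -m pendant '{"offset":[[0.098,0.15,0.008],[0.098,0.3,0.008],[0.098,0.38,0.008],[0.098,0.38,0.008]],"turn":[[0,0,-0.008],[0,0,-0.008],[0,0,-0.008],[0,0,-0.008]]}'
python3 - <<'E'
from h import *
a=cam("wrist"); np.savez("w5.npz",im=a[0],d=a[1],K=a[2],C=a[3]); save("pics/w5.png",a[0])
o=manip.get_obs(); print(o['position'],o['ee_rot'])
R=Rot.from_quat(o['ee_rot']).as_matrix(); print(R.round(4))
for nm,X in (("pin",[.580,-.1708,.065]),("tip",np.array([o['position'][0]+.037*.9285,o['position'][1]-.037*.3714,o['position'][2]-.0587]))): print(nm,proj(a[2],a[3],X).round(1))
E
```

```text
clock: 9.3
position: [0.5194, -0.1454, 0.1239]
ee_rot: [-0.397, 0.586, -0.585, 0.397]
ft_force: [0.2, -0.5, -0.9]
grip_width: 0.275
[ 0.52006553 -0.14588431  0.12487019] [ 0.39614906 -0.58543462  0.58552548 -0.39685279]
[[-3.711e-01  9.000e-04  9.286e-01]
 [-9.286e-01  5.000e-04 -3.711e-01]
 [-8.000e-04 -1.000e+00  7.000e-04]]
pin [285.  109.7]
tip [283.3 163.6]
```

View pics/w5.png

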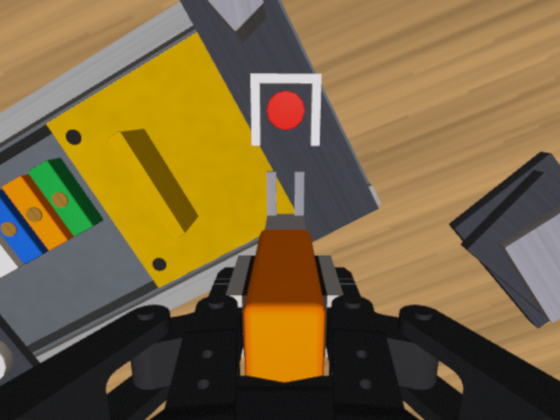

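The view shows the fork square to the collar: prong tips at (271,172) and (300,172), red pin at (286,110), collar mouth at row 145. Next I measure the prongs in 3-D.

```bash
cat > fork.py <<'E'
from tri import *
def fork(f,pos):
    w=np.load(f); im=w["im"]; K,C=w["K"],w["C"]; P=cloud(w["d"],K,C); h=cv2.cvtColor(im,cv2.COLOR_RGB2HSV)
    a=np.array([.9285,-.3714,0]); b=np.array([.3714,.9285,0])
    L=P-np.array([.580,-.1708,0]); la=L@a; lb=L@b; Z=P[...,2]
    T=(P-pos); 
    q=(h[...,1]<70)&(h[...,2]>105)&(abs(lb)<.02)&(la<-.01-.0)&(T@a>.012)&(T@a<.045)&(Z>pos[2]-.066)&(Z<pos[2]-.045)
    for m,st,c in comps(q,25): print("prong px",c.round(1),st[:4],"tip row",st[1],"a",(np.percentile(la[m],[2,98])*1000).round(1),"b",(np.median(lb[m])*1000).round(2),"ang",np.degrees(np.polyfit(la[m],lb[m],1)[0]).round(1),"ztop",(np.percentile(Z[m],[20,50,80])*1000).round(1),"Ta98",(np.percentile((T@a)[m],98)*1000).round(1))
if __name__=="__main__":
    fork("w5.npz",np.array([.52007,-.14588,.12487]))
E
python3 fork.py
```

```text
prong px [271.1 190.3] [267 172  10  39] tip row 172 a [-52.3 -32.1] b 7.44 ang 0.3 ztop [68.2 68.7 69.2] Ta98 32.8
prong px [299.1 190.4] [295 172  10  39] tip row 172 a [-52.4 -32.1] b -7.68 ang -0.0 ztop [68.3 68.9 69.4] Ta98 32.8
```

```bash
python3 -m pendant '{"offset":[[0,0.025,0],[0,0.0475,0],[0,0.0475,0],[0,0.0475,0]],"turn":[[0,0,0],[0,0,0],[0,0,0],[0,0,0]]}'
python3 - <<'E'
from fork import *
o=manip.get_obs(); a=cam("wrist"); np.savez("w6.npz",im=a[0],d=a[1],K=a[2],C=a[3]); print(o['position'])
fork("w6.npz",o['position'])
h=cv2.cvtColor(a[0],cv2.COLOR_RGB2HSV); print([ (c.round(1)) for q,s,c in comps(masks(a[0])["red"],60)])
P=cloud(a[1],a[2],a[3]); L=P-[.580,-.1708,0]; al=L@[.9285,-.3714,0]; q=(abs(L@[.3714,.9285,0])<.008)&(al>-.03)&(al<-.015); print("bridge z",np.median(P[...,2][q]))
E
```

```text
clock: 9.85
position: [0.5201, -0.1459, 0.1155]
ee_rot: [0.396, -0.585, 0.586, -0.397]
ft_force: [0.3, 0.2, -1.7]
grip_width: 0.275
[ 0.52010551 -0.1459326   0.11551035]
prong px [271.1 190.8] [267 171  10  41] tip row 171 a [-52.1 -31.2] b 7.19 ang 0.3 ztop [59.9 60.4 60.9] Ta98 33.7
prong px [298.8 191. ] [294 172  11  40] tip row 172 a [-52.3 -31.2] b -7.88 ang -0.5 ztop [59.7 60.4 61. ] Ta98 33.6
[array([284.7, 111.7])]
bridge z 0.05427046908624894
```

```bash
python3 -m pendant '{"offset":[[0,0.006,0],[0,0.007,0.02],[0,0.007,0.06],[0,0.007,0.1],[0,0.007,0.14],[0,0.007,0.175],[0,0.007,0.2],[0,0.007,0.2],[0,0.007,0.2]],"turn":[[0,0,0],[0,0,0],[0,0,0],[0,0,0],[0,0,0],[0,0,0],[0,0,0],[0,0,0],[0,0,0]]}'
python3 - <<'E'
from fork import *
o=manip.get_obs(); a=cam("wrist"); np.savez("w7.npz",im=a[0],d=a[1],K=a[2],C=a[3]); print(o['position'])
save("pics/w7.png",a[0][50:300,160:420])
print((o['position']-[.580,-.1708,0])@[.9285,-.3714,0])
for q,s,c in comps(masks(a[0])["red"],60): print(c.round(1),s, "z",np.median(cloud(*a[1:])[q][:,2]))
E
```

```text
clock: 11.02
position: [0.5571, -0.1608, 0.1141]
ee_rot: [0.396, -0.585, 0.586, -0.397]
ft_force: [-0.4, 0.2, -2.2]
grip_width: 0.277
[ 0.55708673 -0.16076632  0.11411338]
-0.025001480760071724
[284.5 190.1] [ 266  172   38   37 1023] z 0.06525115250768196
```

View pics/w7.png

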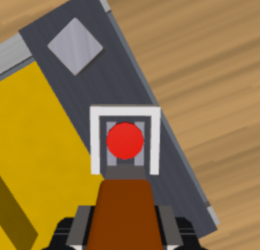

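The fork is under the head: the prongs straddle the shaft on both sides of the red disc at crop (125,141), inside the collar, with no contact force. Lifting now.

```bash
python3 -m pendant '{"offset":[[0,-0.015,0],[0,-0.03,0],[0,-0.042,0],[0,-0.052,0],[0,-0.06,0],[0,-0.06,0],[0,-0.06,0]],"turn":[[0,0,0],[0,0,0],[0,0,0],[0,0,0],[0,0,0],[0,0,0],[0,0,0]]}'
python3 - <<'E'
from fork import *
o=manip.get_obs(); a=cam("wrist"); P=cloud(*a[1:]); print(o['position'])
for q,s,c in comps(masks(a[0])["red"],60): print(c.round(1),s, "p",np.median(P[q],0))
E
```

```text
clock: 11.95
position: [0.5572, -0.1608, 0.1263]
ee_rot: [0.396, -0.585, 0.586, -0.397]
ft_force: [0.6, 0.2, -3.6]
grip_width: 0.272
[ 0.55718886 -0.16079751  0.12626797]
[284.5 189.5] [267 172  36  36 990] p [ 0.58017405 -0.17102378  0.07517372]
```

```bash
python3 -m pendant '{"offset":[[0,-0.003,0],[0,-0.006,0],[0,-0.006,0]],"turn":[[0,0,0],[0,0,0],[0,0,0]]}'
python3 - <<'E'
from fork import *
o=manip.get_obs(); a=cam("wrist"); P=cloud(*a[1:]); print(o['position'])
for q,s,c in comps(masks(a[0])["red"],60): print(c.round(1),s, "p",np.median(P[q],0))
E
```

```text
clock: 12.38
position: [0.5571, -0.1607, 0.1266]
ee_rot: [0.396, -0.585, 0.586, -0.397]
ft_force: [5.6, -1.4, -17.0]
grip_width: 0.273
[ 0.55709056 -0.16071496  0.12656988]
[284.5 189.2] [267 171  36  37 986] p [ 0.5800561  -0.17099586  0.07531879]
```

```bash
python3 -m pendant '{"offset":[[0,0.008,0],[0,0.015,0],[0,0.015,-0.03],[0,0.015,-0.08],[0,0.015,-0.14],[0,0.015,-0.2],[0,0.01,-0.26],[0,-0.1,-0.28],[0,-0.37,-0.28],[0,-0.37,-0.28]],"turn":[[0,0,0],[0,0,0],[0,0,0],[0,0,0],[0,0,0],[0,0,0],[0,0,0],[0,0,0],[0,0,0],[0,0,0]]}'
python3 - <<'E'
from fork import *
o=manip.get_obs(); a=cam("wrist"); P=cloud(*a[1:]); print(o['position'])
for q,s,c in comps(masks(a[0])["red"],40): print(c.round(1),s, "p",np.median(P[q],0),np.percentile(P[q][:,2],90))
goal([0.45,0.10,0.2],down(np.radians(-98)))
goal([0.41,0.313,0.2],down(np.radians(-84)))
E
```

```text
clock: 13.68
position: [0.5066, -0.1404, 0.2041]
ee_rot: [0.394, -0.584, 0.587, -0.399]
ft_force: [-0.1, 0.6, -1.6]
grip_width: 0.27
[ 0.5066207  -0.14038756  0.20411624]
[285.1  91.1] [272  77  27  29 606] p [ 0.57969069 -0.17065735  0.07531915] 0.0761846657695063
offset [-1.0106  0.0097 -0.7032] turn [-0.005  -0.306  -0.0025]
offset [-1.9254  0.0097 -1.2839] turn [-0.0053 -0.6171 -0.0019]
```

```bash
python3 -m pendant '{"offset":[[-0.25,0,-0.17],[-0.5,0,-0.34],[-0.75,0,-0.52],[-1,0,-0.7],[-1,0,-0.7]],"turn":[[0,-0.08,0],[0,-0.16,0],[0,-0.24,0],[0,-0.306,0],[0,-0.306,0]]}'
python3 -c "
from h import *
goal([0.4105,0.3155,0.2],down(np.radians(-84)))
"
```

```text
clock: 14.35
position: [0.4475, 0.1023, 0.2006]
ee_rot: [0.465, -0.531, 0.532, -0.467]
ft_force: [1.1, -0.3, -1.5]
grip_width: 0.276
offset [-1.0327  0.0033 -0.3224] turn [-0.0029 -0.2998 -0.0011]
```

```bash
python3 -m pendant '{"offset":[[-0.28,0,-0.09],[-0.56,0,-0.18],[-0.8,0,-0.26],[-0.95,0,-0.31],[-1,0,-0.31],[-1,0,-0.31]],"turn":[[0,-0.08,0],[0,-0.16,0],[0,-0.24,0],[0,-0.3,0],[0,-0.3,0],[0,-0.3,0]]}'
python3 -c "
from h import *
goal([0.4105,0.3155,0.0635],down(np.radians(-84)))
"
```

```text
clock: 15.1
position: [0.4127, 0.3077, 0.2002]
ee_rot: [-0.525, 0.473, -0.474, 0.526]
ft_force: [0.6, -0.7, -1.2]
grip_width: 0.275
offset [-0.0404  0.6836 -0.0085] turn [-0.0027 -0.0019  0.0008]
```

```bash
python3 -m pendant '{"offset":[[-0.04,0.1,-0.008],[-0.04,0.3,-0.008],[-0.04,0.5,-0.008],[-0.04,0.6,-0.008],[-0.04,0.65,-0.008],[-0.04,0.675,-0.008],[-0.04,0.684,-0.008],[-0.04,0.684,-0.008]],"turn":[[0,0,0],[0,0,0],[0,0,0],[0,0,0],[0,0,0],[0,0,0],[0,0,0],[0,0,0]]}'
python3 - <<'E'
from h import *
o=manip.get_obs(); print(o['position'],o['ft_force']); a=cam("wrist"); np.savez("w8.npz",im=a[0],d=a[1],K=a[2],C=a[3])
import lift; lift.run("w8.npz")
E
```

```text
clock: 16.1
position: [0.411, 0.3156, 0.064]
ee_rot: [-0.524, 0.473, -0.474, 0.526]
ft_force: [0.2, 0.4, -1.1]
grip_width: 0.276
[0.41095039 0.31559903 0.06398562] [ 0.2061611   0.3704908  -1.07093865]
top 1948 z 0.1111 [array([411.9, 315.4]), array([26.9, 23.5]), np.float64(5.9)] px 283.5 320.8
trayrim 2874 z 0.016 [array([422.9, 310. ]), array([68.9, 78.4]), np.float64(83.7)] px 298.5 184.4
prong 441 [271.4 193.3] 0.009 c [431.8 324.4] ang 5.9 x 419.4 444.2
prong 442 [298.8 193.1] 0.0091 c [433.4 309.5] ang 5.2 x 421.0 445.8
prong 66 [366.  206.5] 0.0159 c [429.7 271.9] ang -6.4 x 410.7 448.2
```

```bash
python3 -m pendant '{"offset":[[0,0.004,0],[0,0.008,0],[0,0.008,0],[0,0.008,0]],"turn":[[0,0,0],[0,0,0],[0,0,0],[0,0,0]]}'
python3 -m pendant '{"offset":[[0,0,0],[0,0,0],[0,0,0],[0,0,0],[0,0,0],[0,0,0]],"turn":[[0,0,0],[0,0,0],[0,0,0],[0,0,0],[0,0,0],[0,0,0]]}' 55 40
python3 -m pendant '{"offset":[[0,-0.1,0],[0,-0.3,0],[0,-0.5,0],[0,-0.65,0],[0,-0.65,0]],"turn":[[0,0,0],[0,0,0],[0,0,0],[0,0,0],[0,0,0]]}'
python3 - <<'E'
from h import *
o=manip.get_obs(); print(o['position'],o['ft_force'],o['joint_pos'].round(2)); a=cam("wrist"); np.savez("w9.npz",im=a[0],d=a[1],K=a[2],C=a[3])
import lift; lift.run("w9.npz")
E
```

```text
clock: 16.65
position: [0.4111, 0.3158, 0.0627]
ee_rot: [-0.524, 0.473, -0.474, 0.526]
ft_force: [-1.2, 0.2, 4.3]
grip_width: 0.272
clock: 17.4
position: [0.4111, 0.3158, 0.0627]
ee_rot: [-0.524, 0.473, -0.474, 0.526]
ft_force: [-0.3, 0.9, -0.5]
grip_width: 0.549
clock: 18.02
position: [0.4117, 0.3165, 0.195]
ee_rot: [-0.523, 0.473, -0.474, 0.528]
ft_force: [0.2, 0.5, 0.4]
grip_width: 0.548
[0.41169801 0.31654307 0.19504893] [0.23340234 0.52043877 0.42029407] [-1.1   0.11  0.39  1.81 -0.04  1.22 -2.17]
top 426 z 0.1102 [array([409.4, 315. ]), array([29.7, 23.1]), np.float64(6.0)] px 285.1 218.3
trayrim 1266 z 0.016 [array([417.3, 310.4]), array([68.7, 89.1]), np.float64(83.7)] px 291.5 174.0
prong 27 [339.1 158. ] 0.0159 c [442.4 271.2] ang -5.7 x 430.8 453.1
prong 165 [294.5 163.1] 0.0078 c [433.9 309.8] ang 6.3 x 421.8 446.2
prong 162 [277.5 163. ] 0.0076 c [432.3 324.7] ang 5.6 x 419.7 444.0
prong 46 [328.5 199.5] 0.0159 c [404.2 275.5] ang -6.1 x 382.7 425.2
```

The lifter is standing in its tray again. Next: shut the jaws and go behind the tab.

```bash
python3 -c "
from h import *
goal([0.5743,-0.1221,0.16],down(np.radians(-83.3)))
"
python3 -m pendant '{"offset":[[0.28,0,0.09],[0.55,0,0.2],[0.8,0,0.3],[1,0,0.4],[1,0,0.4]],"turn":[[0,0,0],[0,0,0],[0,0,0],[0,0,0],[0,0,0]]}' 0 40
python3 -c "
from h import *
goal([0.5743,-0.1221,0.16],down(np.radians(-83.3)))
"
```

```text
offset [2.2636 0.1654 0.5858] turn [-0.0056 -0.0174 -0.0023]
clock: 18.7
position: [0.512, 0.1214, 0.1923]
ee_rot: [-0.523, 0.474, -0.476, 0.525]
ft_force: [-0.1, -0.6, 0.4]
grip_width: 0.004
offset [1.2419 0.1624 0.1916] turn [-0.0042 -0.0253  0.0002]
```

```bash
python3 -m pendant '{"offset":[[0.25,0,0.05],[0.55,0.05,0.1],[0.8,0.1,0.15],[0.97,0.15,0.18],[0.97,0.15,0.18]],"turn":[[0,-0.025,0],[0,-0.025,0],[0,-0.025,0],[0,-0.025,0],[0,-0.025,0]]}'
python3 -m pendant '{"offset":[[0.15,0,0],[0.26,0,0],[0.26,0,0],[0.26,0,0]],"turn":[[0,0,0],[0,0,0],[0,0,0],[0,0,0]]}'
python3 - <<'E'
from tri import *
goal([0.5743,-0.1221,0.058],down(np.radians(-83.3)))
K,C=(a:=cam("wrist"))[2:]; im=a[0]; P=cloud(a[1],K,C)-[.580,-.1708,0]
q=masks(im)["yellow"]&(P[...,2]>.0765)&(np.hypot(P[...,0],P[...,1])<.15)
m=max(comps(q),key=lambda c:c[1][4])[0]
print("tab top t",np.percentile(P[m]@[-.117,.9931,0],[3,97])*1000,"s",np.percentile(P[m]@[.9931,.117,0],[3,97])*1000)
save("pics/w10.png",im)
E
```

```text
clock: 19.32
position: [0.5657, -0.0704, 0.1607]
ee_rot: [0.528, -0.471, 0.471, -0.527]
ft_force: [-0.3, 0.6, 0.1]
grip_width: 0.002
clock: 19.82
position: [0.5716, -0.1199, 0.1603]
ee_rot: [0.528, -0.47, 0.471, -0.528]
ft_force: [0.6, 0.6, 0.1]
grip_width: -0.001
offset [0.0123 0.5117 0.0124] turn [ 0.0004 -0.0027  0.0005]
tab top t [75.61251915 83.22022618] s [-27.29681571  29.31286695]
```

View pics/w10.png

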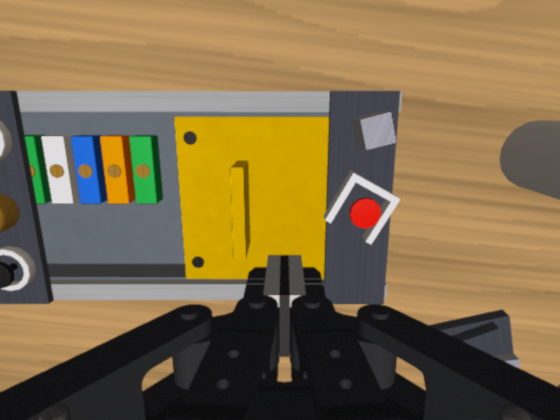

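The shut tips, at (285,262), are between the tab (240,210) and the raised red pin (365,213). Gauge block and nut are clear. Descend, then push.

```bash
python3 -m pendant '{"offset":[[0.012,0.2,0.012],[0.012,0.4,0.012],[0.012,0.48,0.012],[0.012,0.505,0.012],[0.012,0.505,0.012]],"turn":[[0,0,0],[0,0,0],[0,0,0],[0,0,0],[0,0,0]]}'
python3 -m pendant '{"offset":[[-0.05,0,0],[-0.1,0,0],[-0.2,0,0],[-0.3,0,0],[-0.4,0,0],[-0.5,0,0],[-0.58,0,0],[-0.62,0,0],[-0.62,0,0]],"turn":[[0,0,0],[0,0,0],[0,0,0],[0,0,0],[0,0,0],[0,0,0],[0,0,0],[0,0,0],[0,0,0]]}'
python3 -c "
from h import *
p=manip.get_obs()['position']; print('t,s',(p-[.580,-.1708,0])@[-.117,.9931,0],(p-[.580,-.1708,0])@[.9931,.117,0])"
```

```text
clock: 20.5
position: [0.5749, -0.1219, 0.0604]
ee_rot: [-0.528, 0.47, -0.471, 0.528]
ft_force: [0.4, -0.2, 0.3]
grip_width: -0.001
clock: 21.62
position: [0.5604, 0.0021, 0.0602]
ee_rot: [-0.528, 0.47, -0.47, 0.528]
ft_force: [0.4, -0.5, -0.7]
grip_width: -0.001
t,s 0.17403145180954005 0.0007274999335748068
```

```bash
python3 -m pendant '{"offset":[[-0.03,0,0],[-0.06,0,0],[-0.075,0,0],[-0.075,0,0]],"turn":[[0,0,0],[0,0,0],[0,0,0],[0,0,0]]}'
python3 - <<'E'
from tri import *
o=manip.get_obs(); p=o['position']; print('t',(p-[.580,-.1708,0])@[-.117,.9931,0])
for n in ("wrist","top"):
    a=cam(n); P=cloud(*a[1:])-[.580,-.1708,0]
    q=masks(a[0])["yellow"]&(np.hypot(P[...,0],P[...,1])<.26)
    for m in (q&(P[...,2]>.0755),q&(P[...,2]<.05)&(P[...,2]>.04)):
        if m.sum()>5: print(n,m.sum(),"t",np.percentile(P[m]@[-.117,.9931,0],[2,98])*1000,"s",np.percentile(P[m]@[.9931,.117,0],[2,98])*1000)
E
```

```text
clock: 22.12
position: [0.5584, 0.0175, 0.0601]
ee_rot: [-0.528, 0.47, -0.47, 0.529]
ft_force: [-0.1, 0.3, 0.5]
grip_width: -0.0
t 0.18953678916696887
wrist 2534 t [156.32746814 210.6913333 ] s [-4.72426995 65.74665251]
wrist 41211 t [114.42725196 223.61268789] s [-25.99269572  58.09882996]
```

```bash
python3 -m pendant '{"offset":[[-0.01,0,0],[-0.015,0,0],[-0.015,0,0]],"turn":[[0,0,0],[0,0,0],[0,0,0]]}'
python3 -m pendant '{"offset":[[-0.005,0,0],[-0.01,0,0],[-0.01,0,0]],"turn":[[0,0,0],[0,0,0],[0,0,0]]}'
```

```text
clock: 22.6
position: [0.5582, 0.0203, 0.0601]
ee_rot: [-0.528, 0.47, -0.47, 0.529]
ft_force: [0.7, -1.4, 0.3]
grip_width: 0.002
clock: 22.98
position: [0.5581, 0.0206, 0.0602]
ee_rot: [0.528, -0.47, 0.471, -0.528]
ft_force: [1.0, -7.2, -0.8]
grip_width: 0.002
```

```bash
python3 -m pendant '{"offset":[[-0.005,0,0],[-0.008,0,0],[-0.008,0,0]],"turn":[[0,0,0],[0,0,0],[0,0,0]]}'
python3 -m pendant '{"offset":[[0.03,0,0],[0.06,-0.1,0],[0.06,-0.3,0],[0.06,-0.5,0],[0.06,-0.55,0],[0.06,-0.55,0]],"turn":[[0,0,0],[0,0,0],[0,0,0],[0,0,0],[0,0,0],[0,0,0]]}'
python3 - <<'E'
from tri import *
a=cam("wrist"); P=cloud(*a[1:]); Q=P-[.580,-.1708,0]; im=a[0]
m=max(comps(masks(im)["yellow"]&(Q[...,2]>.0755)),key=lambda c:c[1][4])[0]
print("tab t",np.percentile(Q[m]@[-.117,.9931,0],[2,98])*1000)
for nm,c in (("pin1",(.507,.0670)),("pin2",(.596,.0776))):
    r=np.hypot(P[...,0]-c[0],P[...,1]-c[1]); d=(r<.0115)&(im.max(2)<110)&(P[...,2]>.058)
    print(nm,d.sum(),np.percentile(P[d],[10,50,90],axis=0).round(4).tolist())
    g=(r<.022)&(im.min(2)>150)&(P[...,2]>.06)&(P[...,2]<.065); v,u=np.nonzero(g)
    X=np.array([ray(a[2],a[3],x,y,.062)[:2] for x,y in zip(u,v)])
    if len(X)>10: print("  ring",len(X),((X.max(0)+X.min(0))/2).round(4),(X.max(0)-X.min(0)).round(4),cv2.minEnclosingCircle(X.astype(np.float32)))
save("pics/w11.png",im); goal([.507,.067,.1],down(np.radians(-83.3)))
E
```

```text
clock: 23.35
position: [0.5581, 0.0207, 0.0602]
ee_rot: [0.528, -0.47, 0.472, -0.527]
ft_force: [2.1, -7.1, -0.5]
grip_width: -0.003
clock: 24.1
position: [0.5595, 0.0095, 0.1703]
ee_rot: [0.528, -0.469, 0.472, -0.528]
ft_force: [0.3, -0.1, -0.7]
grip_width: -0.001
tab t [205.53462328 213.31202338]
pin1 556 [[0.5018, 0.0601, 0.07], [0.5084, 0.0667, 0.071], [0.5149, 0.0732, 0.0719]]
  ring 501 [0.5077 0.0669] [0.0306 0.0306] ((0.5077493786811829, 0.06681666523218155), 0.015658365562558174)
pin2 691 [[0.5905, 0.0704, 0.0687], [0.5971, 0.077, 0.0697], [0.6034, 0.0835, 0.0706]]
  ring 755 [0.5969 0.0772] [0.0307 0.0305] ((0.5969210267066956, 0.07719655334949493), 0.01559820119291544)
offset [-0.3165  0.3463 -0.225 ] turn [-0.0002 -0.0029  0.0036]
```

View pics/w11.png

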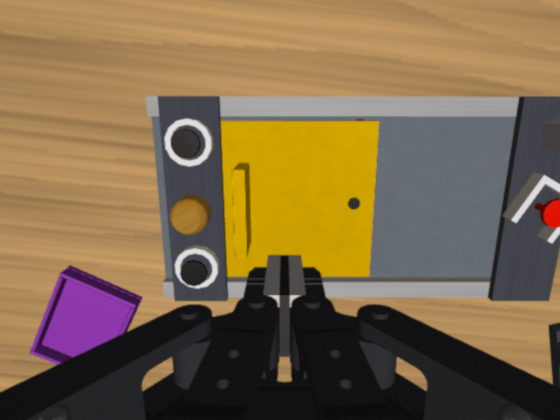

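The shutter is home: the tab has moved 130.0 mm and the push met the stop. The bay is covered, and the black pins at (188,142) and (195,270) are still raised, with the nut between them at (190,215). Pressing pin 1.

```bash
python3 -m pendant '{"offset":[[-0.15,0,-0.1],[-0.315,0.05,-0.222],[-0.315,0.25,-0.222],[-0.315,0.43,-0.222],[-0.315,0.43,-0.222],[-0.315,0.43,-0.222]],"turn":[[0,0,0],[0,0,0],[0,0,0],[0,0,0],[0,0,0],[0,0,0]]}'
python3 -c "
from h import *
goal([.5077,.067,.062],down(np.radians(-83.3)))"
```

```text
clock: 24.9
position: [0.5079, 0.0665, 0.0838]
ee_rot: [0.528, -0.47, 0.472, -0.527]
ft_force: [-0.5, 0.5, 0.8]
grip_width: 0.002
offset [-0.0029  0.1091 -0.0009] turn [-0.0002 -0.0035  0.004 ]
```

```bash
python3 -m pendant '{"offset":[[-0.003,0.04,0],[-0.003,0.07,0],[-0.003,0.09,0],[-0.003,0.1,0],[-0.003,0.108,0],[-0.003,0.108,0]],"turn":[[0,0,0],[0,0,0],[0,0,0],[0,0,0],[0,0,0],[0,0,0]]}'
python3 -m pendant '{"offset":[[0,0.005,0],[0,0.01,0],[0,0.01,0]],"turn":[[0,0,0],[0,0,0],[0,0,0]]}'
```

```text
clock: 25.65
position: [0.5079, 0.0671, 0.0622]
ee_rot: [0.528, -0.47, 0.472, -0.527]
ft_force: [1.7, 1.4, 2.0]
grip_width: 0.0
clock: 26.02
position: [0.508, 0.067, 0.0618]
ee_rot: [0.528, -0.47, 0.471, -0.527]
ft_force: [-9.5, -0.2, 27.4]
grip_width: -0.002
```

```bash
python3 -m pendant '{"offset":[[0,-0.15,0],[0,-0.3,0],[0,-0.3,0.2],[0,-0.3,0.4],[0,-0.3,0.448],[0,-0.3,0.448],[0,-0.15,0.448],[0,-0.11,0.448],[0,-0.11,0.448]],"turn":[[0,0,0],[0,0,0],[0,0,0],[0,0,0],[0,0,0],[0,0,0],[0,0,0],[0,0,0],[0,0,0]]}'
python3 -c "
from h import *
goal([.5969,.0772,.062],down(np.radians(-83.3)))"
```

```text
clock: 27.15
position: [0.5963, 0.0771, 0.0839]
ee_rot: [0.528, -0.471, 0.471, -0.527]
ft_force: [-0.0, -0.6, 0.9]
grip_width: -0.002
offset [-0.0003  0.1094  0.0033] turn [ 0.0015 -0.0041  0.0023]
```

```bash
python3 -m pendant '{"offset":[[0,0.04,0.003],[0,0.07,0.003],[0,0.09,0.003],[0,0.1,0.003],[0,0.108,0.003],[0,0.108,0.003]],"turn":[[0,0,0],[0,0,0],[0,0,0],[0,0,0],[0,0,0],[0,0,0]]}'
python3 -m pendant '{"offset":[[0,0.005,0],[0,0.01,0],[0,0.01,0]],"turn":[[0,0,0],[0,0,0],[0,0,0]]}'
```

```text
clock: 27.9
position: [0.5969, 0.0772, 0.0622]
ee_rot: [0.528, -0.471, 0.471, -0.527]
ft_force: [0.6, 1.1, 1.0]
grip_width: 0.001
clock: 28.28
position: [0.597, 0.0772, 0.062]
ee_rot: [0.528, -0.471, 0.471, -0.527]
ft_force: [-9.6, -0.9, 20.8]
grip_width: -0.002
```

```bash
python3 -m pendant '{"offset":[[0,-0.15,0],[0,-0.4,0],[0.1,-0.6,-0.3],[0.2,-0.6,-0.5],[0.3,-0.6,-0.6],[0.3,-0.6,-0.6]],"turn":[[0,0,0],[0,0,0],[0,0,0],[0,0,0],[0,0,0],[0,0,0]]}'
python3 - <<'E'
from tri import *
a=cam("wrist"); P=cloud(*a[1:]); Q=P-[.580,-.1708,0]; im=a[0]
m=max(comps(masks(im)["yellow"]&(Q[...,2]>.0755)),key=lambda c:c[1][4])[0]
print("tab t",np.percentile(Q[m]@[-.117,.9931,0],[2,98])*1000)
for nm,c in (("pin1",(.5077,.0670)),("pin2",(.5969,.0772))):
    r=np.hypot(P[...,0]-c[0],P[...,1]-c[1]); d=(r<.008)
    print(nm,d.sum(),np.percentile(P[d],[5,50,95],axis=0)[:,2].round(4).tolist(),"ring z",np.median(P[...,2][(r>.0125)&(r<.015)]))
for q,s,c in comps(masks(im)["red"],40): print("red",c.round(1),np.median(P[q],0))
s=cam("scene"); t=cam("top")
save("pics/w12b.png",im)
z=np.load("s0.npz")
for b,k in ((s,"0"),(t,"1")):
    print("changed px",(np.abs(b[0].astype(int)-z["i"+k]).max(2)>60).sum())
save("pics/final.png",np.vstack([cv2.resize(im,(400,300)),cv2.resize(t[0],(400,300))]) if 0 else np.hstack([im[:,:],t[0]])[:, :])
save("pics/fin.png",cv2.resize(np.hstack([im,t[0][90:390,60:460].repeat(1,0) if 0 else cv2.resize(t[0][90:390,60:460],(560,420))]),(800,300)))
np.savez("s1.npz",i0=s[0],d0=s[1],i1=t[0],d1=t[1])
E
```

```text
clock: 29.02
position: [0.4837, 0.0026, 0.1824]
ee_rot: [-0.527, 0.472, -0.471, 0.527]
ft_force: [0.1, -0.3, 0.1]
grip_width: 0.003
tab t [205.66993844 213.45224688]
pin1 403 [0.061, 0.0621, 0.0632] ring z 0.06216060766942283
pin2 542 [0.061, 0.0622, 0.0635] ring z 0.06210933814582875
red [557.8  94.8] [ 0.57739971 -0.1625212   0.07529337]
changed px 8853
changed px 5047
```

View pics/fin.png

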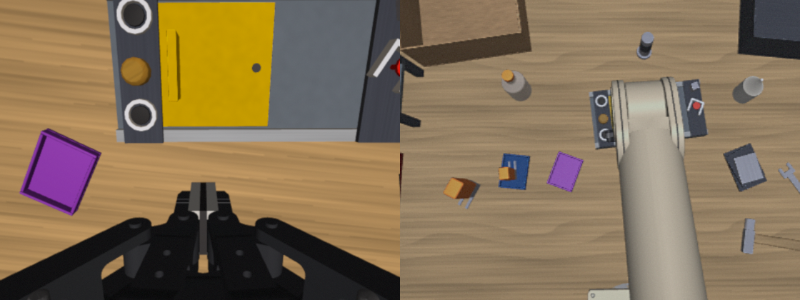

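Last check frame. Both black pins are level with their collars, the shutter is home, the nut is in place, and the red pin is up. The lifter is in the blue tray at (507,172), and bottles, post and plates look unmoved.

Run:
```python
from h import *
a=np.load("s0.npz");b=np.load("s1.npz")
for nm,k,(x0,x1,y0,y1) in (("drink","1",(155,195,155,195)),("post","1",(295,318,118,152)),("squeeze","1",(390,428,160,197)),("plates","1",(380,430,230,285)),("gauge","1",(350,362,170,180)),("lifter+tray","1",(155,195,240,285)),("big","1",(100,145,262,302)),("nut","1",(257,271,202,215))):
    d=np.abs(a["i"+k][y0:y1,x0:x1].astype(int)-b["i"+k][y0:y1,x0:x1]).max(2); print(nm,"changed px",(d>50).sum(),"of",d.size)
print(manip.get_obs()["clock"],manip.hand_in())
```

```text
drink changed px 0 of 1600
post changed px 0 of 782
squeeze changed px 0 of 1406
plates changed px 0 of 2750
gauge changed px 0 of 120
lifter+tray changed px 0 of 1800
big changed px 0 of 1800
nut changed px 4 of 182
the job is handed in; nothing more can be done
29.175 None
```

The job is handed in at 29.2 s on the clock, with the shutter closed and both rivets pressed. I pried the red pin up with the small lifter and stood the lifter back in its blue tray. Then I pushed the shutter home and pressed both black pins. I put the lifter back before sliding the shutter, not at the very end.

Last checks:
- **Red pin:** the head top is at 75.3 mm, up from 65.3 mm, so it is fully up.
- **Shutter:** the tab moved 130.0 mm and met its stop at about 7 N.
- **Black pins:** their heads measure 62.1 and 62.2 mm against collar tops at 62.1 and 62.2 mm, so both are flush.
- **Lifter:** it stands in the tray within about 1 mm of where it started.
- **Bystanders:** the bottles, post, plates, gauge block and larger lifter show no changed pixels in the top view. The nut area changed in 4 of 182 pixels, which I put down to the arm or the lowered pins nearby; I did not measure the nut again, but it looked in place in the last wrist view.

No check failed. The highest force I read was about 29 N at the wrist, while pressing the first black pin.

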